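Close a wax press: drilled plate down its guide rod

ROBOT

A 6-joint arm with a two-finger parallel gripper is mounted at the origin on the work surface; the furniture and walls round the work are solid. World frame = base frame: x ahead of the robot, y to its left, z up, the work surface at z = 0. Lengths are in m, angles in rad, forces in N, time in s.
With the tool pointing down it reaches from about 0.375 to 0.9 m from the base axis. Payload 3.1 kg.
Tool frame: the origin (TCP) lies midway between the tips of the shut fingers; the grasp point (between the pads) lies 19 mm behind it (pinch_z is the distance from the TCP to the grasp point, in m); z points along the fingers, y is the line along which they close (so a half turn about z gives the same grasp; the last joint's range is limited). The gripper opens to 85 mm and grips with 20 to 120 N. Pads are 22 mm wide; open, the fingers measure 114 mm over their backs; the gripper's body (76 mm by 85 mm) begins 54 mm behind the grasp point. The pads swing forward as they close: fully open they stand 13 mm farther back than shut.
Start: joints at [-1.5, 0.527, 1.433, -0, 1.181, -0.178], TCP at [0.154, -0.606, 0.192] pointing down, gripper open.
Joint ranges: [-3.08, 3.08], [-0.75, 2.2], [0.22, 2.44], [-1.43, 4.57], [0, 2.65], [-2.85, 2.85]. Speed limits (rad/s): [2.79, 2.79, 3.14, 3.14, 3.14, 3.14].

INTERFACE

Orientations are given as a unit quaternion [x, y, z, w].
In Python, from station import sense, snapshot, camera_params, sign_off, pinch_z gives the robot as it stands. The module is installed in compiled form; this text tells all that it offers.
- The arm moves only by the shell command python3 -m handwheel 'ROWS' [FORCE]. ROWS is JSON, a list that holds one entry, the list of rows, each a list of 7 numbers: the turn, a rotation vector about the tool's x, y, z in degrees, then the shift along the tool's x, y, z in m, then the opening, from 0 (shut) to 1 (fully open). A call has 1 to 20 rows; each row shifts and turns the commanded pose from where the row before left it, along the tool's axes as they then stand; what a row does not reach is not made up. A row lasts 1/8 s, in which the tool goes at most 62.5 mm and 10.7 degrees, less where a joint would pass 70% of its speed; a pose out of reach is approached as far as the arm can. A call with a gripper value outside its range is refused whole. The fingers move at their own pace and stop on an object; FORCE is the grip in N (left out, the last holds). Time passes only in rows, so rows that do not move let the fingers close. It gives the time, the measured TCP pose, the force, the opening and the grip force at its end, in the units of the state.
- sense(): the state, without advancing time (a new reading comes with each control period).
- snapshot(name): name is "side" or "top"; returns the picture (420x560x3 uint8, red, green, blue); there is no depth.
- camera_params(name): a dict with "fx", "fy", "cx", "cy" (pixels), "world_to_cam" (4x4, takes a point from world to camera coordinates). Camera axes: x right, y down, z forward; pixel columns grow to the right and rows downward; lengths in m; the calibration is good to about 2 mm. A picture is of the moment at which its call begins. camera_params takes no time and is no camera call.
- sign_off(): hands the job in; it is judged then, once.
The state is a dict: "t": time; "q": joint angles; "qd": joint speeds; "tau": joint torques, N m; "tcp_pos": TCP position; "tool_rot": TCP orientation; "force": force on the tool from outside, world axes, zero at the start; "ft_torque": the same for the moment, N m; "finger_gap": opening from 0.0 (shut) to 1.0 (fully open); "gripper_force": force on a finger pad.
Only numpy, scipy, OpenCV 4.12 (cv2) and the standard library are available. Lean on these libraries where they do the work, as an engineer would, in place of code of your own. Each camera call takes 0.05 s, during which the arm holds its last target. There are 200 camera calls.

TASK

Close the little press over the green wax bar: take the drilled plate by its black grip block, feel its hole over the tall guide rod, and slide it down level, pushing the stiff red collar ahead of it, until the plate is fully home, lying flat on the collar and on the wax bar with the grip block above the bar. The rod is clamped somewhere along its slot, so find it gently, never leaning hard on the rod or the bar, and leave the bar in its nest and the sanding block where it is. Let go of the plate at the end.

Things in the scene. Friction and masses are not known exactly. Their poses are not given: they have to be found in the camera images.
- grip_block (a point): Centre of the black grip block of the loose plate: 20 mm along the plate's x, 40 mm along y, 36 mm high, 12 to 48 mm above the plate's underside. Plate: aluminium, 150 x 60 x 12 mm, 0.2 to 0.45 kg, lying flat. Axes: z up, x from grip block to hole. Take it across the 20 mm, squeezed firmly (80 N or more): the rod's push acts 100 mm away and turns the plate in a weak grip.
- bore (a point): Centre of the plate's through hole (16 mm diameter), at the plate's underside, 100 mm from the grip block along the plate's +x. A brass bush, 30 mm outside diameter, carries the same hole up to 30 mm above the underside. Axes as the plate's.
- press_base: Blue press base fixed on the table, 190 x 92 mm, upper face 12 mm up; origin at the centre of its underside, z up, x towards the rod. On the rod a red collar (27 mm across, 8 mm thick, upper face 50 to 80 mm above the table, it varies) slides down under about 8 N, more than the plate's weight, stays where left, and stops with its upper face 26 mm above the table, level with the wax bar.
- slot_mid (a point): Middle of the rod's slot, on the base's upper face, 60 mm from the base's origin along its x; axes as the base's. The steel guide rod (14 mm diameter, the top 3 mm tapered to 12.4 mm) stands upright, its top 137 mm above the table, on the slot's line (along x) up to 12 mm to either side of this point; where is not given: look or feel for it. Its top gives sideways 1 mm per 3 N, springing back.
- wax_bar: Green wax bar, 37 (x) x 76 (y) x 14 mm, loose in a nest of low corner ribs centred 40 mm from the base's origin along its -x; origin at the centre of its underside. Its top is 26 mm above the table.
- sanding_block: Cork-brown sanding block, 64 x 100 x 28 mm, loose on the table; a bystander. Origin at the centre of its underside.
Mind the look-alikes: they are no part of the job. What is shaped like the wax_bar but blue or orange is not meant.

How it is judged:
On the way:
1. the plate's hole is over the rod, its underside below the rod's top and above the home height (x of bore in the frame of slot_mid between -0.016 and 0.016 m and y of bore in the frame of slot_mid between -0.004 and 0.004 m and height (world z) of bore between 0.032 and 0.132 m), for 0.1 s.
At the end, for the whole second after the job is handed in: the plate's hole is round the rod, its underside at the hole less than 28.5 mm above the table (home is 26 mm), the plate level within 0.04 rad with its grip block above the wax bar (centres within 30 mm in plan); the bar lies in its nest within 6 mm along and 8 mm across; all at rest (x of bore in the frame of slot_mid between -0.016 and 0.016 m and y of bore in the frame of slot_mid between -0.004 and 0.004 m and height (world z) of bore below 0.0285 m and angle between bore's own z axis and vertical below 0.04 rad and horizontal distance between grip_block and wax_bar below 0.03 m and x of wax_bar in the frame of press_base between -0.046 and -0.034 m and y of wax_bar in the frame of press_base between -0.008 and 0.008 m and height (world z) of wax_bar below 0.015 m and linear speed of each of wax_bar, press_plate below 0.01 m/s); the robot touches nothing.
It fails at once if the plate bears on the base, the rod or the collar with more than 40 N (contact force between press_plate and press_base above 40 N).
It fails at once if the plate bears on the wax bar with more than 40 N (contact force between press_plate and wax_bar above 40 N).
It fails at once if the plate is tipped by more than 0.25 rad (angle between bore's own z axis and vertical above 0.25 rad).
It fails at once if the sanding block is moved by more than 20 mm (distance of sanding_block from where it was at the start of the episode above 0.02 m).
It also fails if it takes over 70 s, if anything falls off the work surface, if the arm or the gripper's body presses on something with over 40 N, if the wrist force passes 120 N, or if a joint passes its speed limit or range.

## Working session

There is one attempt and no reset: what is moved stays moved. The work goes in short steps, Python scripts to look and compute and a shell command to move; the robot and the scene stay as the last step left them, time stands still between calls to the robot, and variables do not carry over. Pictures are saved under pics/ and viewed, at most 10 in all, crops included, and the job is handed in when it is done.

```bash
mkdir -p pics; python3 - <<'E'
from station import *
import cv2
for n in("top","side"):
    cv2.imwrite(f"pics/{n}0.png",snapshot(n)[:,:,::-1]); p=camera_params(n); print(n,p)
s=sense();print({k:s[k] for k in("t","tcp_pos","tool_rot","force","finger_gap")},pinch_z)
E
```

```text
top {'fx': 534.7668696697069, 'fy': 534.7668696697069, 'cx': 279.2771804380888, 'cy': 215.96677800834277, 'world_to_cam': array([[-0.00810323, -0.99994801, -0.00619053, -0.00921875],
       [-0.9970198 ,  0.00855416, -0.0766704 ,  0.5706271 ],
       [ 0.07671937,  0.0055508 , -0.99703727,  1.05506298],
       [ 0.        ,  0.        ,  0.        ,  1.        ]])}
side {'fx': 461.615603370385, 'fy': 461.615603370385, 'cx': 285.7957898838714, 'cy': 211.37323654514867, 'world_to_cam': array([[-0.98545195, -0.16991694,  0.00356101,  0.55401414],
       [-0.11477467,  0.64990302, -0.75130077,  0.107192  ],
       [ 0.12534442, -0.74077952, -0.65995036,  0.87443294],
       [ 0.        ,  0.        ,  0.        ,  1.        ]])}
{'t': 0.1, 'tcp_pos': array([ 0.15389999, -0.60500821,  0.19152765]), 'tool_rot': array([ 9.92271868e-01,  1.24078874e-01,  6.73684629e-05, -9.83781553e-04]), 'force': array([ 1.35778641, -0.71479182, -0.06338333]), 'finger_gap': 1.001719071662791} 0.0187
```

View pics/top0.png

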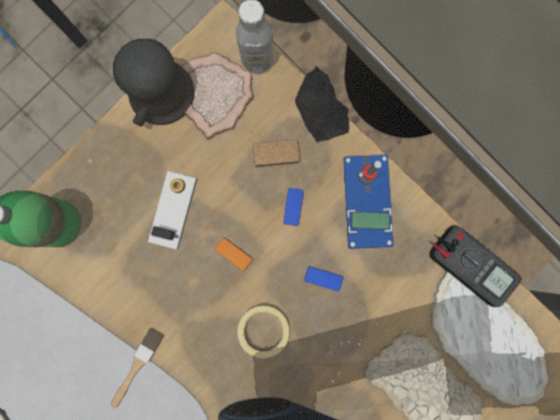

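View pics/side0.png

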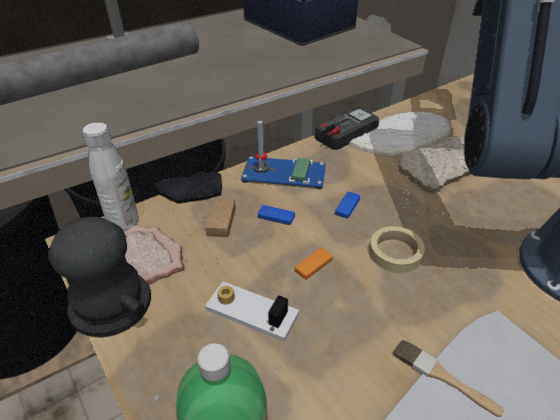

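The top view shows the plate at (173,210), with its black grip at (164,234) and bush at (178,186). The blue base is at (369,202), with the rod top near (378,164), the collar at (370,173) and the green bar at (371,221). The sanding block is at (277,152).
The bar candidates are green (371,221), blue (293,207), blue (324,278) and orange (233,254). Only the green one in the nest fits. I'll confirm it in an enlarged crop.

```bash
cat > h.py <<'E'
import numpy as np, cv2
from station import *
def back(n,uv,z):
    p=camera_params(n);T=p["world_to_cam"];R=T[:3,:3];t=T[:3,3]
    d=R.T@np.array([(uv[0]-p["cx"])/p["fx"],(uv[1]-p["cy"])/p["fy"],1]);c=-R.T@t
    return c+d*(z-c[2])/d[2]
def proj(n,P):
    p=camera_params(n);T=p["world_to_cam"];c=T[:3,:3]@np.array(P)+T[:3,3]
    return np.array([p["fx"]*c[0]/c[2]+p["cx"],p["fy"]*c[1]/c[2]+p["cy"]])
E
python3 - <<'E'
from h import *
t=cv2.imread("pics/top0.png");s=cv2.imread("pics/side0.png")
cr=lambda im,x,y,w,h,f:cv2.resize(im[y:y+h,x:x+w],None,fx=f,fy=f,interpolation=cv2.INTER_CUBIC)
m=np.zeros((600,800,3),np.uint8)
a=cr(t,335,145,66,110,5.4545);b=cr(t,140,165,66,90,5.4545)  # 360x600,360x491
m[:600,:360]=a[:600,:360]; m[:300,400:800]=cr(s,235,115,100,75,4); m[300:600,400:800]=cr(s,200,270,100,75,4)
cv2.imwrite("pics/crop1.png",m)
m2=np.zeros((600,800,3),np.uint8); c=cr(t,140,165,66,100,6); m2[:600,:396]=c[:600,:396]
cv2.imwrite("pics/crop2.png",m2[:, :400])
hsv=cv2.cvtColor(t,cv2.COLOR_BGR2HSV)
def blob(mask,x,y,w,h,z,name):
    k=np.zeros(mask.shape,np.uint8);k[y:y+h,x:x+w]=1;k&=(mask>0).astype(np.uint8)
    cs,_=cv2.findContours(k,cv2.RETR_EXTERNAL,cv2.CHAIN_APPROX_NONE);c=max(cs,key=cv2.contourArea)[:,0]
    pts=np.array([back("top",q,z)[:2] for q in c],np.float32)
    print(name,cv2.minAreaRect(c),"world",cv2.minAreaRect(pts*1000))
blob(cv2.inRange(hsv,(100,120,40),(130,255,255))|cv2.inRange(hsv,(45,60,40),(95,255,255)),340,150,60,102,.012,"base")
blob(cv2.inRange(hsv,(45,60,40),(95,255,255)),345,205,55,30,.026,"wax")
blob(cv2.inRange(hsv,(0,0,150),(180,60,255)),140,165,60,90,.012,"plate")
blob(cv2.inRange(hsv,(0,0,0),(180,255,70)),145,220,40,30,.048,"grip")
E
```

```text
base ((367.7375793457031, 201.51382446289062), (90.76910400390625, 43.25592041015625), 86.98721313476562) world ((599.9908447265625, -194.14401245117188), (185.17233276367188, 88.0507583618164), 1.9839590787887573)
wax ((369.9966125488281, 220.09246826171875), (36.49349594116211, 15.43386173248291), 2.12109637260437) world ((560.3876342773438, -195.58493041992188), (72.67333984375, 30.9958553314209), 87.37432861328125)
plate ((170.05325317382812, 212.11611938476562), (31.309804916381836, 80.87547302246094), 15.172917366027832) world ((581.3648681640625, 208.46607971191406), (64.33399200439453, 164.70925903320312), 75.1107177734375)
grip ((163.08824157714844, 232.64707946777344), (20.858062744140625, 7.518604278564453), 14.03624439239502) world ((537.645263671875, 214.1945343017578), (41.18321228027344, 14.70779800415039), 75.5608901977539)
```

View pics/crop1.png

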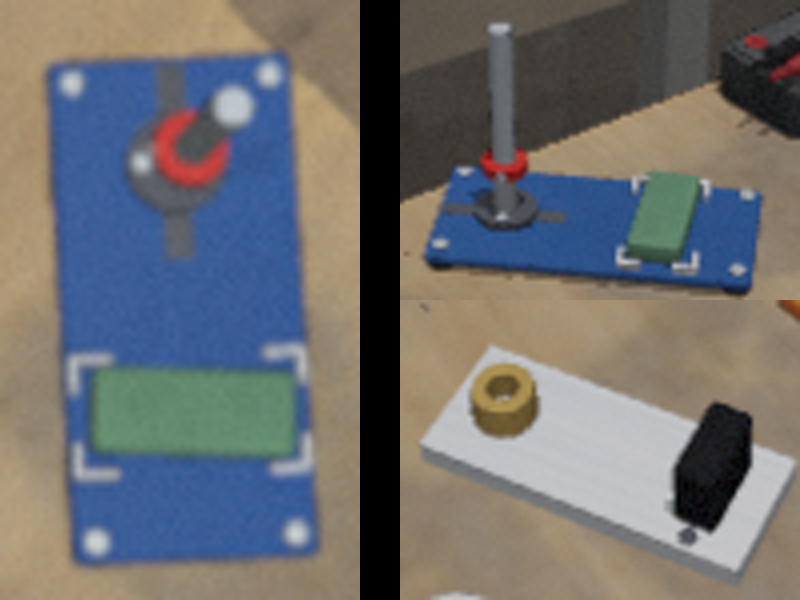

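View pics/crop2.png

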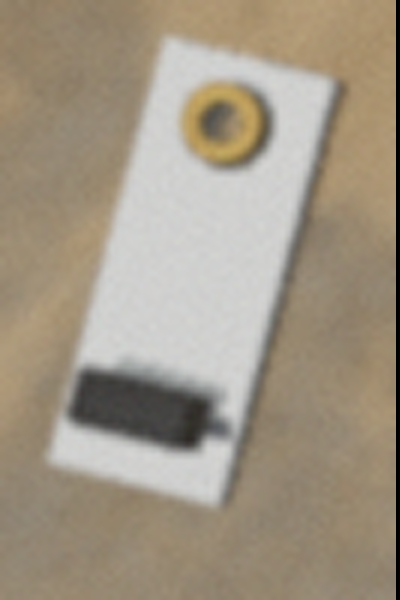

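The crops show the green bar in its white nest at (370,220), and it is the right one. The red collar sits at (370,172) and the rod top at (377.4,164.1), with the side view giving (259.9,121.9). On the plate, the bush is at (177.1,185.3) in the top view and (225.9,291.4) in the side view, and the black grip is at (163,233).

```bash
python3 - <<'E'
from h import *
np.set_printoptions(precision=4,suppress=True)
c=lambda x,y:(140+(x+.5)/6-.5,165+(y+.5)/6-.5)
d=lambda x,y:(335+(x+.5)/5.4545-.5,145+(y+.5)/5.4545-.5)
P=lambda *a:print(*a)
P("bush top/side",back("top",c(225,124),.03),back("side",(225.6,291),.03))
P("plate corners",[back("top",c(*q),.012)[:2] for q in((167,38),(340,80),(225,505),(48,462))])
P("grip top corners",[back("top",c(*q),.048)[:2] for q in((83,368),(210,398),(197,448),(68,418))])
P("rod top",back("top",d(234,107),.137),back("side",(259.5,121.7),.137))
P("base corners",[back("top",d(*q),.012)[:2] for q in((50,63),(290,52),(318,553),(76,563))])
for z in(.05,.065,.08):P("collar",z,back("top",d(192,148),z),back("side",(235+103/4,115+160/4),z))
P("slot ends",back("top",d(170,62),.012),back("top",d(181,258),.012))
P("nest corners",[back("top",d(*q),.014)[:2] for q in((70,356),(305,346),(312,472),(77,478))])
P("wax",back("top",d(194,411),.026))
E
```

```text
bush top/side [0.6336 0.1909 0.03  ] [0.634  0.1919 0.03  ]
plate corners [array([0.6658, 0.2144]), array([0.6508, 0.1553]), array([0.5065, 0.1936]), array([0.5215, 0.2536])]
grip top corners [array([0.551 , 0.2333]), array([0.5409, 0.1916]), array([0.5245, 0.1958]), array([0.5347, 0.2381])]
rod top [ 0.6541 -0.1931  0.137 ] [ 0.6542 -0.1925  0.137 ]
base corners [array([ 0.6931, -0.147 ]), array([ 0.6964, -0.2371]), array([ 0.5085, -0.243 ]), array([ 0.5055, -0.1534])]
collar 0.05 [ 0.6543 -0.1933  0.05  ] [ 0.6541 -0.1918  0.05  ]
collar 0.065 [ 0.6519 -0.1908  0.065 ] [ 0.649  -0.1704  0.065 ]
collar 0.08 [ 0.6495 -0.1883  0.08  ] [ 0.6439 -0.149   0.08  ]
slot ends [ 0.693 -0.192  0.012] [ 0.6189 -0.1946  0.012 ]
nest corners [array([ 0.5824, -0.1523]), array([ 0.5854, -0.2397]), array([ 0.5385, -0.2411]), array([ 0.537 , -0.1541])]
wax [ 0.5607 -0.196   0.026 ]
```

The heights and sizes agree across both cameras:

| Item | Position (m) | Yaw |
|---|---|---|
| Grip block | (0.5375, 0.217) | −15° |
| Rod | (0.654, −0.193) | – |
| Base | – | +1.9° |

I'm moving above the grip block now.

```bash
python3 -m handwheel '[[[0,0,0,0.04,-0.0163,0,1],[0,0,0,0.04,-0.0163,0,1],[0,0,0,0.04,-0.0163,0,1],[0,0,0,0.04,-0.0163,0,1],[0,0,0,0.04,-0.0163,0,1],[0,0,0,0.04,-0.0163,0,1],[0,0,0,0.04,-0.0163,0,1],[0,0,0,0.04,-0.0163,0,1],[0,0,0,0.04,-0.0163,0,1],[0,0,0,0.04,-0.0163,0,1]]]'
python3 -m handwheel '[[[0,0,0,0.0126,-0.0386,0,1],[0,0,0,0.0126,-0.0386,0,1],[0,0,0,0.0126,-0.0386,0,1],[0,0,0,0.0126,-0.0386,0,1],[0,0,0,0.0126,-0.0386,0,1],[0,0,0,0.0126,-0.0386,0,1],[0,0,0,0.0126,-0.0386,0,1],[0,0,0,0.0126,-0.0386,0,1],[0,0,0,0.0126,-0.0386,0,1],[0,0,0,0.0126,-0.0386,0,1],[0,0,0,0.0126,-0.0386,0,1],[0,0,0,0.0126,-0.0386,0,1],[0,0,0,0.0126,-0.0386,0,1],[0,0,0,0.0126,-0.0386,0,1],[0,0,0,0,0,0,1]]]'
python3 -m handwheel '[[[0,0,-7.6,0,0,0,1],[0,0,-7.6,0,0,0,1],[0,0,-7.6,0,0,0,1],[0,0,-7.6,0,0,0,1],[0,0,-7.6,0,0,0,1],[0,0,-7.6,0,0,0,1],[0,0,-7.6,0,0,0,1],[0,0,-7.6,0,0,0,1],[0,0,0,0,0,0,1],[0,0,0,0,0,0,1]]]'
cat >> h.py <<'E'
def state(target=None,yaw=None):
    from scipy.spatial.transform import Rotation as Ro
    s=sense();R=Ro.from_quat(s["tool_rot"]);M=R.as_matrix()
    print("t",s["t"],"tcp",s["tcp_pos"].round(4),"yaw of tool y",np.degrees(np.arctan2(M[1,1],M[0,1])).round(2),"tilt z",M[:2,2].round(4),"F",s["force"].round(1),"T",s["ft_torque"].round(2),"gap",round(s["finger_gap"],3),"grip",s["gripper_force"],"q",s["q"].round(2))
    if target is not None: print("shift in tool",(M.T@(np.array(target)-s["tcp_pos"])).round(4))
E
python3 -c "
from h import *
state([.5375,.217,.018])"
```

```text
t: 1.35
tcp_pos: [0.5023, -0.3481, 0.1919]
tool_rot: [0.992, 0.124, -0.0, -0.0]
force: [0.5, 0.2, -0.1]
finger_gap: 1.0
gripper_force: 0.0
t: 3.22
tcp_pos: [0.5389, 0.2204, 0.1919]
tool_rot: [0.992, 0.126, -0.0, -0.0]
force: [0.5, -0.4, -0.7]
finger_gap: 0.999
gripper_force: 0.0
t: 4.47
tcp_pos: [0.5393, 0.2173, 0.1922]
tool_rot: [0.794, 0.608, -0.0, -0.0]
force: [-0.3, -0.6, -0.1]
finger_gap: 1.001
gripper_force: 0.0
t 4.475 tcp [0.5393 0.2173 0.1922] yaw of tool y -15.09 tilt z [-0.0005 -0.0003] F [-0.3 -0.6 -0.1] T [0.03 0.01 0.02] gap 1.001 grip 0.0 q [ 0.19  0.47  1.54 -0.    1.13  0.45]
shift in tool [-0.0006 -0.0016  0.1742]
```

```bash
python3 -m handwheel '[[[0,0,0,-0.0006,-0.0016,0.03,1],[0,0,0,0,0,0.035,1],[0,0,0,0,0,0.035,1],[0,0,0,0,0,0.03,1],[0,0,0,0,0,0.02,1],[0,0,0,0,0,0.014,1],[0,0,0,0,0,0.01,1],[0,0,0,0,0,0,1]]]'
python3 -m handwheel '[[[0,0,0,0,0,0,0],[0,0,0,0,0,0,0],[0,0,0,0,0,0,0],[0,0,0,0,0,0,0],[0,0,0,0,0,0,0],[0,0,0,0,0,0,0],[0,0,0,0,0,0,0],[0,0,0,0,0,0,0]]]' 110
python3 -c "
from h import *
state()
cv2.imwrite('pics/g.png',np.hstack([cv2.resize(snapshot('side')[230:380,150:350,::-1],(800,600))]))"
```

```text
t: 5.48
tcp_pos: [0.5375, 0.2177, 0.018]
tool_rot: [0.793, 0.609, -0.0, -0.0]
force: [-0.4, -0.7, 0.2]
finger_gap: 1.001
gripper_force: 0.0
t: 6.48
tcp_pos: [0.5376, 0.2178, 0.0184]
tool_rot: [0.793, 0.609, -0.0, -0.0]
force: [0.8, 0.7, 0.8]
finger_gap: -0.001
gripper_force: 0.0
t 6.475 tcp [0.5376 0.2178 0.0184] yaw of tool y -14.95 tilt z [-0.0001 -0.    ] F [0.8 0.7 0.8] T [ 0.02 -0.04 -0.03] gap -0.001 grip 0.0 q [0.19 0.72 1.68 0.   0.75 0.45]
```

View pics/g.png

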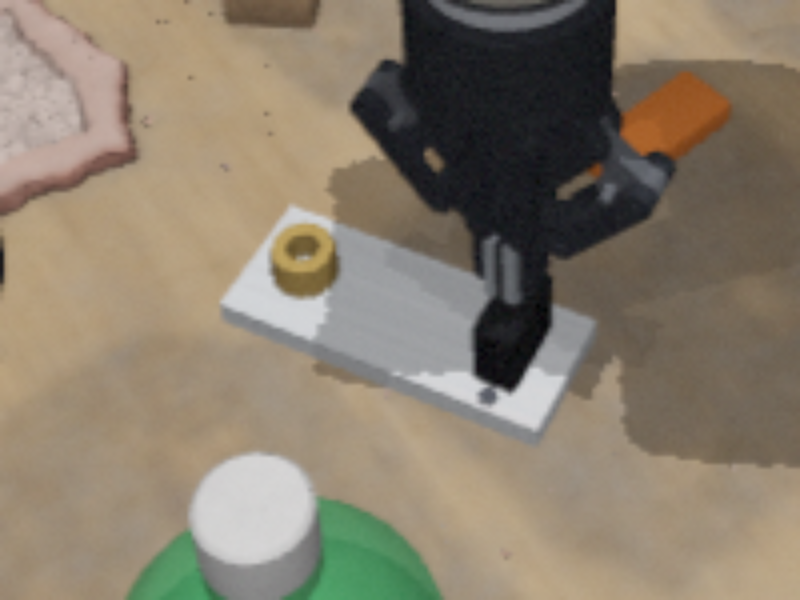

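The fingers shut on nothing (gap 0). In the picture they stand behind the block, around (277,303), with the block at (278,314). I'm checking the geometry before retrying.

```bash
python3 - <<'E'
from h import *
for P in([.5376,.2178,.018],[.5376,.2178,.048],[.5376,.2178,.1]):print(P,proj("side",P),proj("top",P))
for uv in((277,305),(278,314)):
  for z in(.018,.03,.048):print(uv,z,back("side",uv,z).round(4))
cv2.imwrite('pics/g2.png',cv2.resize(snapshot('top')[165:265,120:245,::-1],(750,600),interpolation=cv2.INTER_CUBIC))
E
```

```text
[0.5376, 0.2178, 0.018] [278.16304098 315.58523146] [164.61551992 233.35971775]
[0.5376, 0.2178, 0.048] [278.02708644 304.4458928 ] [161.25349953 232.68351553]
[0.5376, 0.2178, 0.1] [277.77358307 283.6752735 ] [154.94851363 231.41539548]
(277, 305) 0.018 [0.5435 0.1968 0.018 ]
(277, 305) 0.03 [0.5417 0.2058 0.03  ]
(277, 305) 0.048 [0.539  0.2192 0.048 ]
(278, 314) 0.018 [0.5384 0.2147 0.018 ]
(278, 314) 0.03 [0.5368 0.2233 0.03  ]
(278, 314) 0.048 [0.5342 0.2362 0.048 ]
```

View pics/g2.png

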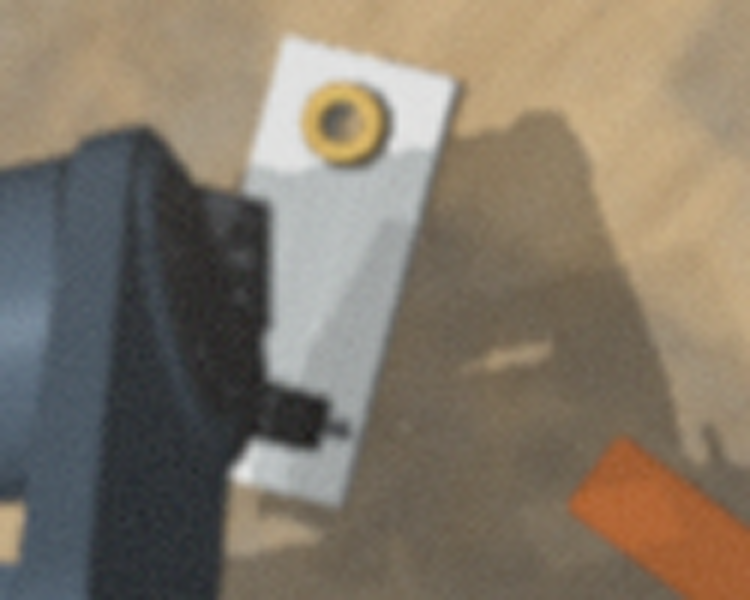

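The fingertips vanish right at the block's top face (side 277,305), although the reading puts the TCP at z = 0.018. Next I'll open the fingers and look at how deep they really are.

```bash
python3 -m handwheel '[[[0,0,0,0,0,0,1],[0,0,0,0,0,0,1],[0,0,0,0,0,0,1],[0,0,0,0,0,0,1],[0,0,0,0,0,0,1],[0,0,0,0,0,0,1]]]'
python3 -c "
from h import *
state()
cv2.imwrite('pics/g3.png',cv2.resize(snapshot('side')[230:350,190:350,::-1],(800,600),interpolation=cv2.INTER_CUBIC))"
```

```text
t: 7.32
tcp_pos: [0.5377, 0.2178, 0.0184]
tool_rot: [0.793, 0.609, 0.0, 0.0]
force: [0.3, -0.0, -0.1]
finger_gap: 0.995
gripper_force: 0.0
t 7.325 tcp [0.5377 0.2178 0.0184] yaw of tool y -14.94 tilt z [0. 0.] F [ 0.3 -0.  -0.1] T [ 0.07 -0.01  0.03] gap 0.995 grip 0.0 q [0.19 0.71 1.68 0.   0.75 0.45]
```

View pics/g3.png

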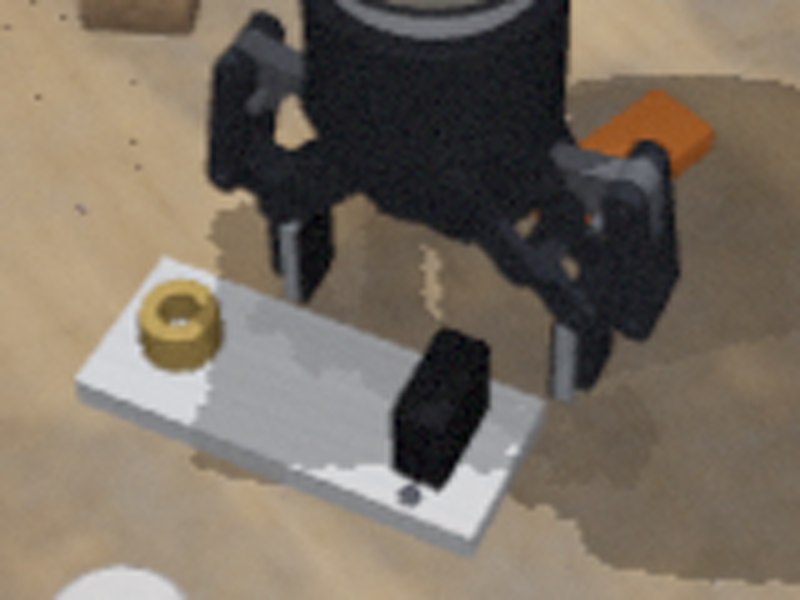

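```bash
python3 - <<'E'
from h import *
from scipy.optimize import least_squares
e=np.array([np.cos(np.radians(-15)),np.sin(np.radians(-15)),0])
T=np.array([.5377,.2178,0])
for z in(.018,.031,.045,.06):print(z,proj("side",T+.0425*e+[0,0,z]),proj("side",T-.0425*e+[0,0,z]))
obs=np.array([[248.4,289.8],[303,310]])
for z in(.018,.031,.045,.06):
    A,B=back("side",obs[0],z),back("side",obs[1],z);print(z,A,B,"mid",(A+B)/2,"sep",np.linalg.norm(A-B))
E
```

```text
0.018 [255.45484472 306.80281341] [301.55039604 324.65931436]
0.031 [255.14587205 302.03142174] [301.76002018 319.92318946]
0.045 [254.80537267 296.77317063] [301.99122357 314.69951552]
0.06 [254.43129405 290.99636329] [302.24545741 308.95550527]
0.018 [0.5989225  0.17321313 0.018     ] [0.49847243 0.19943985 0.018     ] mid [0.54869747 0.18632649 0.018     ] sep 0.10381742275206678
0.031 [0.59585885 0.18338697 0.031     ] [0.49745671 0.20907898 0.031     ] mid [0.54665778 0.19623297 0.031     ] sep 0.10170083610242095
0.045 [0.59255953 0.1943434  0.045     ] [0.49636286 0.21945958 0.045     ] mid [0.5444612  0.20690149 0.045     ] sep 0.09942143509511006
0.06 [0.58902455 0.20608243 0.06      ] [0.49519088 0.23058166 0.06      ] mid [0.54210771 0.21833205 0.06      ] sep 0.09697921973013418
```

The open tips appear at side (248,290) and (303,310). With the known plan position that fits a tip height of about 0.057, not 0.031. The fingers are therefore roughly 27 mm higher than the reading suggests, and they closed over the block. I'm lowering gently while watching the force.

```bash
python3 -m handwheel '[[[0,0,0,0,0,0.004,1],[0,0,0,0,0,0.003,1],[0,0,0,0,0,0.003,1],[0,0,0,0,0,0,1]]]'
python3 -m handwheel '[[[0,0,0,0,0,0.003,1],[0,0,0,0,0,0.002,1],[0,0,0,0,0,0,1]]]'
python3 -c "
from h import *
state()
cv2.imwrite('pics/g4.png',cv2.resize(snapshot('side')[230:350,190:350,::-1],(800,600),interpolation=cv2.INTER_CUBIC))"
```

```text
t: 7.88
tcp_pos: [0.5374, 0.2177, 0.008]
tool_rot: [0.793, 0.609, -0.0, -0.0]
force: [-0.2, -0.1, 0.2]
finger_gap: 1.002
gripper_force: 0.0
t: 8.25
tcp_pos: [0.5375, 0.2177, 0.0032]
tool_rot: [0.793, 0.609, -0.0, -0.0]
force: [-0.7, -0.8, -0.1]
finger_gap: 0.998
gripper_force: 0.0
t 8.25 tcp [0.5375 0.2177 0.0032] yaw of tool y -14.95 tilt z [-0.0004 -0.0001] F [-0.7 -0.8 -0.1] T [ 0.01 -0.01 -0.02] gap 0.998 grip 0.0 q [ 0.19  0.74  1.68 -0.    0.72  0.45]
```

View pics/g4.png

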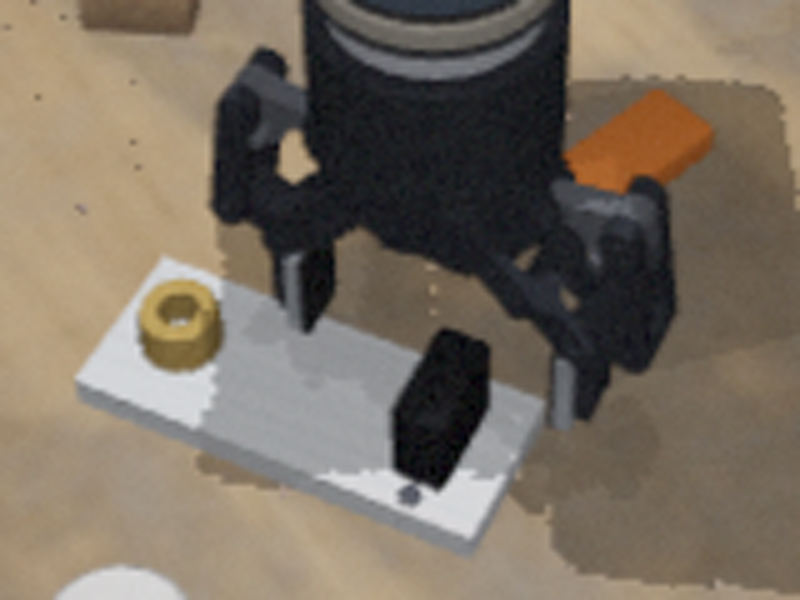

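The tips are now at side (250,295) and (303,315), about 0.045 high and still around 29 mm above the reading, with no contact. I'll go on down in small steps.

```bash
python3 -m handwheel '[[[0,0,0,0,0,0.003,1],[0,0,0,0,0,0.003,1],[0,0,0,0,0,0,1]]]'
python3 -m handwheel '[[[0,0,0,0,0,0.003,1],[0,0,0,0,0,0.003,1],[0,0,0,0,0,0,1]]]'
python3 -m handwheel '[[[0,0,0,0,0,0,0.4],[0,0,0,0,0,0,0.15],[0,0,0,0,0,0,0],[0,0,0,0,0,0,0],[0,0,0,0,0,0,0],[0,0,0,0,0,0,0]]]' 25
python3 -c "
from h import *
state()
cv2.imwrite('pics/g5.png',cv2.resize(snapshot('side')[230:350,190:350,::-1],(800,600),interpolation=cv2.INTER_CUBIC))"
```

```text
t: 8.68
tcp_pos: [0.5374, 0.2177, -0.0029]
tool_rot: [0.793, 0.609, -0.0, -0.0]
force: [0.2, -1.4, -0.4]
finger_gap: 0.999
gripper_force: 0.0
t: 9.05
tcp_pos: [0.5374, 0.2177, -0.0089]
tool_rot: [0.793, 0.609, -0.0, -0.0]
force: [-0.4, 0.4, -0.2]
finger_gap: 1.0
gripper_force: 0.0
t: 9.8
tcp_pos: [0.5374, 0.2179, -0.0084]
tool_rot: [0.793, 0.609, -0.0, -0.0]
force: [-2.6, 0.1, 3.1]
finger_gap: 0.224
gripper_force: 25.6
t 9.8 tcp [ 0.5374  0.2179 -0.0084] yaw of tool y -14.95 tilt z [-0.0004  0.0001] F [-2.6  0.1  3.1] T [ 0.12  0.22 -0.04] gap 0.224 grip 25.609787106513977 q [0.19 0.76 1.68 0.   0.7  0.45]
```

It is gripped: the gap of 0.224 is about 19 mm, which matches the block. Squeezing firmly and lifting.

```bash
python3 -m handwheel '[[[0,0,0,0,0,0,0],[0,0,0,0,0,0,0],[0,0,0,0,0,0,0],[0,0,0,0,0,-0.005,0],[0,0,0,0,0,-0.01,0],[0,0,0,0,0,-0.02,0],[0,0,0,0,0,-0.025,0],[0,0,0,0,0,-0.025,0],[0,0,0,0,0,-0.025,0],[0,0,0,0,0,-0.025,0],[0,0,0,0,0,-0.02,0],[0,0,0,0,0,-0.01,0],[0,0,0,0,0,0,0],[0,0,0,0,0,0,0]]]' 115
python3 -c "
from h import *
state([.554,-.18,.157])"
```

```text
t: 11.6
tcp_pos: [0.5368, 0.2176, 0.1555]
tool_rot: [0.793, 0.609, -0.001, -0.0]
force: [-0.1, 0.2, -4.4]
finger_gap: 0.201
gripper_force: 113.8
t 11.6 tcp [0.5368 0.2176 0.1555] yaw of tool y -14.95 tilt z [-0.0021 -0.0004] F [-0.1  0.2 -4.4] T [ 0.03  0.18 -0.02] gap 0.201 grip 113.81520867347717 q [0.19 0.51 1.59 0.   1.05 0.45]
shift in tool [-0.3797  0.1192 -0.0014]
```

```bash
python3 -m handwheel '[[[0,0,0,-0.01,0.0031,0,0],[0,0,0,-0.02,0.0063,0,0],[0,0,0,-0.03,0.0094,0,0],[0,0,0,-0.03,0.0094,0,0],[0,0,0,-0.03,0.0094,0,0],[0,0,0,-0.03,0.0094,0,0],[0,0,0,-0.03,0.0094,0,0],[0,0,0,-0.03,0.0094,0,0],[0,0,0,-0.03,0.0094,0,0],[0,0,0,-0.03,0.0094,0,0],[0,0,0,-0.03,0.0094,0,0],[0,0,0,-0.03,0.0094,0,0],[0,0,0,-0.025,0.0079,0,0],[0,0,0,-0.015,0.0047,0,0],[0,0,0,-0.01,0.0031,0,0],[0,0,0,0,0,0,0]]]'
python3 -m handwheel '[[[0,0,-3.4,0,0,0,0],[0,0,-3.4,0,0,0,0],[0,0,-3.4,0,0,0,0],[0,0,-3.4,0,0,0,0],[0,0,-3.3,0,0,0,0],[0,0,0,0,0,0,0],[0,0,0,0,0,0,0],[0,0,0,0,0,0,0]]]'
python3 - <<'E'
from h import *
state([.554,-.1963,.157])
t=snapshot('top')[:,:,::-1];s=snapshot('side')[:,:,::-1]
cv2.imwrite('pics/t6.png',t);cv2.imwrite('pics/s6.png',s)
cr=lambda im,x,y,w,h:cv2.resize(im[y:y+h,x:x+w],(400,600),interpolation=cv2.INTER_CUBIC)
cv2.imwrite('pics/c6.png',np.hstack([cr(t,330,120,80,120),cr(s,215,60,100,150)]))
E
```

```text
t: 13.6
tcp_pos: [0.5545, -0.1806, 0.1563]
tool_rot: [0.793, 0.609, -0.0, -0.0]
force: [-0.8, -0.4, -3.7]
finger_gap: 0.202
gripper_force: 113.7
t: 14.6
tcp_pos: [0.5547, -0.1798, 0.1564]
tool_rot: [0.695, 0.719, 0.0, -0.0]
force: [-0.1, -0.2, -4.0]
finger_gap: 0.201
gripper_force: 113.7
t 14.6 tcp [ 0.5547 -0.1798  0.1564] yaw of tool y 1.95 tilt z [-0.0001  0.0001] F [-0.1 -0.2 -4. ] T [0.   0.11 0.04] gap 0.201 grip 113.65885019302368 q [-0.5   0.51  1.58  0.    1.05 -0.54]
shift in tool [-0.0165 -0.0013 -0.0006]
```

View pics/c6.png

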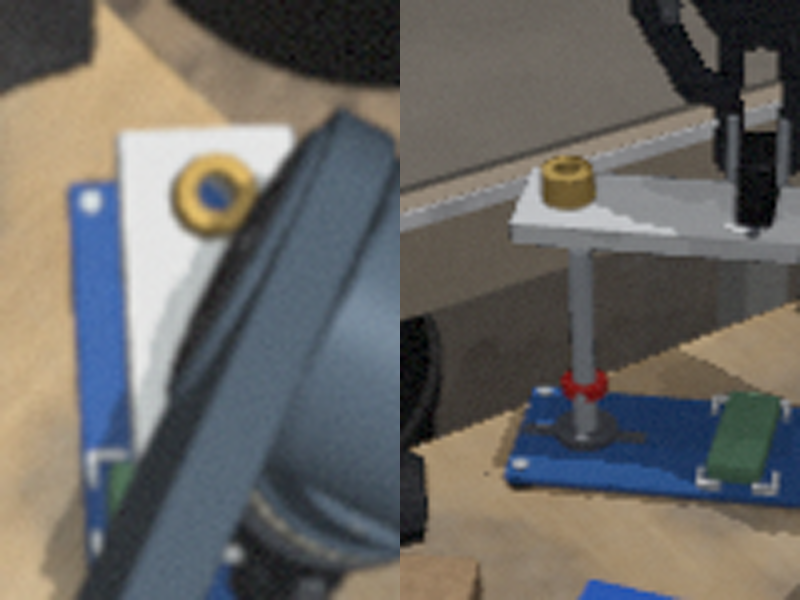

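The bush is at top (372.7,158.5) and side (256.7,101). The plate is level above the rod, and the bar and collar are unchanged. I'll triangulate the bush against the rod top.

```bash
python3 - <<'E'
from h import *
from scipy.optimize import least_squares
tri=lambda a,b:least_squares(lambda P:np.r_[proj("top",P)-a,proj("side",P)-b],[.65,-.19,.15])
a=330+(216.5)/5-.5,120+(195.5)/5-.5; b=215+(168.5)/4-.5,60+165/4-.5
r=tri(a,b);print("bush top",r.x,r.fun)
a=335+234.5/5.4545-.5,145+107.5/5.4545-.5
r=tri(a,(259.5,121.7));print("rod",r.x,r.fun)
for z in(.19,.195,.2):print(back("top",(372.8,158.6),z),back("side",b,z))
t=cv2.imread("pics/t6.png")
E
```

```text
bush top [ 0.65377273 -0.17451482  0.196648  ] [-0.03316404 -0.20142971  0.24652679  0.03197387]
rod [ 0.65421593 -0.19313906  0.13662071] [-0.00695704 -0.04412734  0.05348625  0.00674518]
[ 0.65465032 -0.17570697  0.19      ] [ 0.6572835  -0.18682434  0.19      ]
[ 0.65372974 -0.17484707  0.195     ] [ 0.65504325 -0.17759991  0.195     ]
[ 0.65280915 -0.17398716  0.2       ] [ 0.652803   -0.16837547  0.2       ]
```

```bash
python3 -m handwheel '[[[0,0,0,-0.0095,0,0,0],[0,0,0,-0.009,0,0.005,0],[0,0,0,0,0,0.009,0],[0,0,0,0,0,0.007,0],[0,0,0,0,0,0,0],[0,0,0,0,0,0,0],[0,0,0,0,0,0,0]]]'
python3 - <<'E'
from h import *
state()
t=snapshot('top')[:,:,::-1];s=snapshot('side')[:,:,::-1]
cr=lambda im,x,y,w,h:cv2.resize(im[y:y+h,x:x+w],(400,600),interpolation=cv2.INTER_CUBIC)
cv2.imwrite('pics/c7.png',np.hstack([cr(t,350,140,50,75),cr(s,235,80,50,75)]))
E
```

```text
t: 15.58
tcp_pos: [0.5557, -0.1986, 0.1357]
tool_rot: [0.695, 0.719, 0.0, 0.0]
force: [-0.7, 0.4, -4.5]
finger_gap: 0.201
gripper_force: 113.6
t 15.575 tcp [ 0.5557 -0.1986  0.1357] yaw of tool y 1.97 tilt z [ 0.0006 -0.0004] F [-0.7  0.4 -4.5] T [0.03 0.21 0.01] gap 0.201 grip 113.5652482509613 q [-0.53  0.55  1.58  0.    1.01 -0.57]
```

View pics/c7.png

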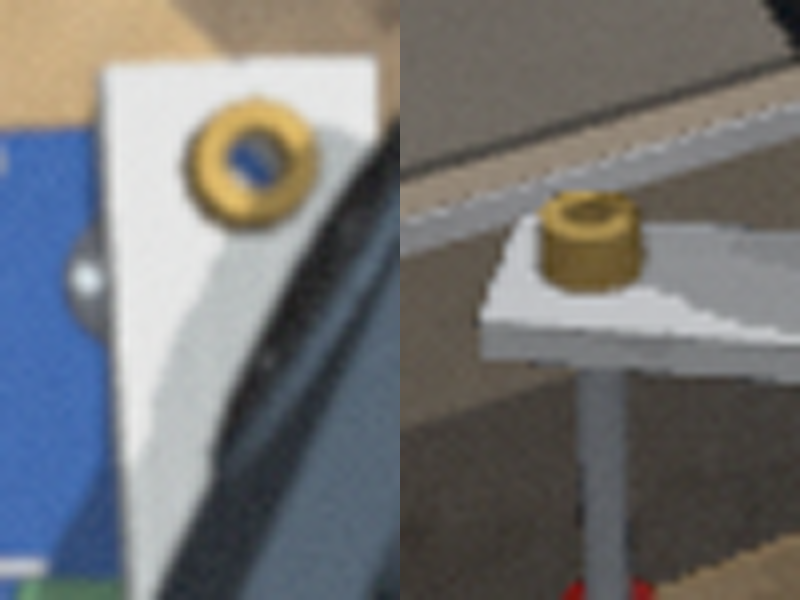

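Ten pictures are now viewed, so from here I'm working from numbers only. This last one puts the bush top at top (381.3,159.6) and side (258.1,106.1), with the rod below it.

```bash
python3 - <<'E'
from h import *
from scipy.optimize import least_squares
tri=lambda a,b:least_squares(lambda P:np.r_[proj("top",P)-a,proj("side",P)-b],[.65,-.19,.15])
r=tri((381.3,159.6),(258.0,106));print(r.x,r.fun)
for z in(.172,.174,.176):print(back("top",(381.3,159.6),z),back("side",(258.,106),z))
E
```

```text
[ 0.65586838 -0.19306467  0.17452362] [-0.02430836 -0.15001857  0.18457928  0.02369234]
[ 0.65606359 -0.19357529  0.172     ] [ 0.65736694 -0.19763529  0.172     ]
[ 0.65569948 -0.19319934  0.174     ] [ 0.65650385 -0.19403814  0.174     ]
[ 0.65533536 -0.19282339  0.176     ] [ 0.65564075 -0.19044098  0.176     ]
```

```bash
python3 -m handwheel '[[[0,0,0,0,-0.0015,0.002,0],[0,0,0,0,0,0.002,0],[0,0,0,0,0,0.001,0],[0,0,0,0,0,0,0],[0,0,0,0,0,0,0]]]'
python3 -m handwheel '[[[0,0,0,0,0,0.001,0],[0,0,0,0,0,0.001,0],[0,0,0,0,0,0,0]]]'
python3 -m handwheel '[[[0,0,0,0,0,0.001,0],[0,0,0,0,0,0,0]]]'
python3 -c "
from h import *
state()"
```

```text
t: 16.3
tcp_pos: [0.5539, -0.1986, 0.1304]
tool_rot: [0.695, 0.719, 0.0, 0.0]
force: [-0.9, 0.2, -4.2]
finger_gap: 0.201
gripper_force: 113.6
t: 16.68
tcp_pos: [0.5541, -0.1987, 0.1286]
tool_rot: [0.695, 0.719, 0.0, 0.0]
force: [-0.5, 0.1, -2.8]
finger_gap: 0.205
gripper_force: 113.9
t: 16.92
tcp_pos: [0.5536, -0.1984, 0.1271]
tool_rot: [0.695, 0.719, -0.0, -0.0]
force: [-0.5, 0.6, -3.2]
finger_gap: 0.198
gripper_force: 113.7
t 16.925 tcp [ 0.5536 -0.1984  0.1271] yaw of tool y 1.96 tilt z [-0.0007  0.0004] F [-0.5  0.6 -3.2] T [-0.02  0.09  0.02] gap 0.198 grip 113.68269681930542 q [-0.53  0.56  1.59 -0.    0.99 -0.57]
```

```bash
python3 -m handwheel '[[[0,0,0,0,0,0.001,0],[0,0,0,0,0,0,0]]]'
python3 -m handwheel '[[[0,0,0,0,0,0.001,0],[0,0,0,0,0,0,0]]]'
python3 -m handwheel '[[[0,0,0,0,0,0.001,0],[0,0,0,0,0,0,0]]]'
python3 -c "
from h import *
state()"
```

```text
t: 17.18
tcp_pos: [0.5537, -0.1985, 0.1262]
tool_rot: [0.695, 0.719, -0.0, -0.0]
force: [-0.1, -0.4, -4.0]
finger_gap: 0.201
gripper_force: 113.7
t: 17.42
tcp_pos: [0.5538, -0.1985, 0.1253]
tool_rot: [0.695, 0.719, -0.0, -0.0]
force: [-0.5, 0.2, -4.0]
finger_gap: 0.203
gripper_force: 113.7
t: 17.68
tcp_pos: [0.5538, -0.1986, 0.1243]
tool_rot: [0.695, 0.719, -0.0, -0.0]
force: [0.1, 0.9, -3.3]
finger_gap: 0.202
gripper_force: 113.7
t 17.675 tcp [ 0.5538 -0.1986  0.1243] yaw of tool y 1.95 tilt z [-0.0001  0.0001] F [ 0.1  0.9 -3.3] T [0.09 0.16 0.06] gap 0.202 grip 113.71732234954834 q [-0.53  0.56  1.59  0.    0.99 -0.57]
```

```bash
python3 -m handwheel '[[[0,0,0,0,0,0.001,0],[0,0,0,0,0,0.001,0],[0,0,0,0,0,0,0]]]'
python3 -m handwheel '[[[0,0,0,0,0,0.001,0],[0,0,0,0,0,0.001,0],[0,0,0,0,0,0,0]]]'
python3 -m handwheel '[[[0,0,0,0,0,0.0015,0],[0,0,0,0,0,0.0015,0],[0,0,0,0,0,0,0],[0,0,0,0,0,0,0]]]'
python3 -c "
from h import *
state()"
```

```text
t: 18.05
tcp_pos: [0.5538, -0.1985, 0.1223]
tool_rot: [0.695, 0.719, -0.0, -0.0]
force: [0.8, -0.5, -3.6]
finger_gap: 0.205
gripper_force: 113.7
t: 18.42
tcp_pos: [0.5538, -0.1986, 0.1202]
tool_rot: [0.695, 0.719, -0.0, -0.0]
force: [0.6, 0.5, -3.6]
finger_gap: 0.203
gripper_force: 113.7
t: 18.92
tcp_pos: [0.5538, -0.1986, 0.1173]
tool_rot: [0.695, 0.719, -0.0, -0.0]
force: [0.3, 0.3, -3.4]
finger_gap: 0.204
gripper_force: 113.7
t 18.925 tcp [ 0.5538 -0.1986  0.1173] yaw of tool y 1.95 tilt z [-0.0003  0.0001] F [ 0.3  0.3 -3.4] T [0.09 0.2  0.03] gap 0.204 grip 113.67294788360596 q [-0.53  0.57  1.6  -0.    0.97 -0.57]
```

The underside is at about 0.126 with almost no side force, so the rod is in the hole. I'll go down towards the collar, which is near 0.05.

```bash
python3 -m handwheel '[[[0,0,0,0,0,0.003,0],[0,0,0,0,0,0.003,0],[0,0,0,0,0,0.003,0],[0,0,0,0,0,0.003,0],[0,0,0,0,0,0.003,0],[0,0,0,0,0,0.003,0],[0,0,0,0,0,0,0]]]'
python3 -m handwheel '[[[0,0,0,0,0,0.003,0],[0,0,0,0,0,0.003,0],[0,0,0,0,0,0.003,0],[0,0,0,0,0,0.003,0],[0,0,0,0,0,0.003,0],[0,0,0,0,0,0.003,0],[0,0,0,0,0,0,0]]]'
python3 -c "
from h import *
state()"
```

```text
t: 19.8
tcp_pos: [0.5536, -0.1984, 0.099]
tool_rot: [0.695, 0.719, -0.0, -0.0]
force: [0.1, 1.3, -4.1]
finger_gap: 0.203
gripper_force: 113.6
t: 20.68
tcp_pos: [0.5536, -0.1985, 0.081]
tool_rot: [0.695, 0.719, -0.0, -0.0]
force: [0.3, 1.3, -3.2]
finger_gap: 0.207
gripper_force: 113.6
t 20.675 tcp [ 0.5536 -0.1985  0.081 ] yaw of tool y 1.95 tilt z [-0.0007  0.0004] F [ 0.3  1.3 -3.2] T [0.28 0.16 0.12] gap 0.207 grip 113.62891674041748 q [-0.53  0.63  1.62 -0.    0.89 -0.57]
```

```bash
python3 -m handwheel '[[[0,0,0,0.0006,0,0,0],[0,0,0,0,0,0.002,0],[0,0,0,0,0,0.002,0],[0,0,0,0,0,0.002,0],[0,0,0,0,0,0.002,0],[0,0,0,0,0,0.002,0],[0,0,0,0,0,0,0]]]'
python3 -m handwheel '[[[0,0,0,0,0,0.002,0],[0,0,0,0,0,0.002,0],[0,0,0,0,0,0.002,0],[0,0,0,0,0,0.002,0],[0,0,0,0,0,0.002,0],[0,0,0,0,0,0,0]]]'
python3 -m handwheel '[[[0,0,0,0,0,0.002,0],[0,0,0,0,0,0.002,0],[0,0,0,0,0,0.002,0],[0,0,0,0,0,0,0]]]'
python3 -c "
from h import *
state()"
```

```text
t: 21.55
tcp_pos: [0.5537, -0.198, 0.0711]
tool_rot: [0.695, 0.719, -0.0, -0.0]
force: [-0.0, 1.4, -3.3]
finger_gap: 0.203
gripper_force: 113.7
t: 22.3
tcp_pos: [0.5537, -0.198, 0.0611]
tool_rot: [0.695, 0.719, -0.0, -0.0]
force: [0.8, 1.0, -4.3]
finger_gap: 0.198
gripper_force: 113.6
t: 22.8
tcp_pos: [0.5537, -0.1979, 0.0551]
tool_rot: [0.695, 0.719, -0.0, -0.0]
force: [0.2, 0.5, -4.1]
finger_gap: 0.198
gripper_force: 113.7
t 22.8 tcp [ 0.5537 -0.1979  0.0551] yaw of tool y 1.95 tilt z [-0.0003  0.0002] F [ 0.2  0.5 -4.1] T [0.23 0.15 0.14] gap 0.198 grip 113.65703344345093 q [-0.53  0.66  1.64  0.    0.84 -0.57]
```

Underside about 0.064. Continuing slowly, expecting the collar.

```bash
python3 -m handwheel '[[[0,0,0,0.0003,0,0.002,0],[0,0,0,0,0,0.002,0],[0,0,0,0,0,0.002,0],[0,0,0,0,0,0,0]]]'
python3 -m handwheel '[[[0,0,0,0,0,0.0015,0],[0,0,0,0,0,0.0015,0],[0,0,0,0,0,0.0015,0],[0,0,0,0,0,0,0]]]'
python3 -m handwheel '[[[0,0,0,0,0,0.0015,0],[0,0,0,0,0,0.0015,0],[0,0,0,0,0,0.0015,0],[0,0,0,0,0,0,0]]]'
python3 -c "
from h import *
state()"
```

```text
t: 23.3
tcp_pos: [0.5537, -0.1977, 0.0491]
tool_rot: [0.695, 0.719, -0.0, -0.0]
force: [0.5, 0.4, -3.9]
finger_gap: 0.201
gripper_force: 113.6
t: 23.8
tcp_pos: [0.5538, -0.1977, 0.0447]
tool_rot: [0.695, 0.719, -0.0, -0.0]
force: [0.1, 1.5, -2.9]
finger_gap: 0.203
gripper_force: 113.7
t: 24.3
tcp_pos: [0.5538, -0.1978, 0.041]
tool_rot: [0.695, 0.719, -0.0, 0.0]
force: [-3.3, 1.1, 5.1]
finger_gap: 0.202
gripper_force: 114.7
t 24.3 tcp [ 0.5538 -0.1978  0.041 ] yaw of tool y 1.96 tilt z [ 0.0002 -0.0003] F [-3.3  1.1  5.1] T [0.29 0.22 0.12] gap 0.202 grip 114.72846865653992 q [-0.53  0.69  1.65 -0.    0.81 -0.57]
```

The collar is met at an underside of about 0.05, with a 9 N rise as expected. I'm pushing it down gently.

```bash
python3 -m handwheel '[[[0,0,0,0.0002,0,0.0015,0],[0,0,0,0,0,0.0015,0],[0,0,0,0,0,0.0015,0],[0,0,0,0,0,0.0015,0],[0,0,0,0,0,0,0]]]'
python3 -m handwheel '[[[0,0,0,0,0,0.0015,0],[0,0,0,0,0,0.0015,0],[0,0,0,0,0,0.0015,0],[0,0,0,0,0,0.0015,0],[0,0,0,0,0,0,0]]]'
python3 -m handwheel '[[[0,0,0,0,0,0.0015,0],[0,0,0,0,0,0.0015,0],[0,0,0,0,0,0.0015,0],[0,0,0,0,0,0,0]]]'
python3 -c "
from h import *
state()"
```

```text
t: 24.92
tcp_pos: [0.5537, -0.1977, 0.0348]
tool_rot: [0.695, 0.719, -0.0, 0.0]
force: [-4.2, 0.9, 5.0]
finger_gap: 0.202
gripper_force: 114.8
t: 25.55
tcp_pos: [0.5537, -0.1976, 0.0285]
tool_rot: [0.695, 0.719, -0.0, -0.0]
force: [-3.8, -0.3, 4.3]
finger_gap: 0.202
gripper_force: 114.7
t: 26.05
tcp_pos: [0.5537, -0.1976, 0.0239]
tool_rot: [0.695, 0.719, -0.0, -0.0]
force: [-3.8, 0.1, 3.7]
finger_gap: 0.199
gripper_force: 114.7
t 26.05 tcp [ 0.5537 -0.1976  0.0239] yaw of tool y 1.95 tilt z [-0.0003  0.    ] F [-3.8  0.1  3.7] T [0.06 0.36 0.09] gap 0.199 grip 114.70755100250244 q [-0.53  0.71  1.65 -0.    0.78 -0.57]
```

```bash
python3 -m handwheel '[[[0,0,0,0,-0.0005,0.001,0],[0,0,0,0,0,0.001,0],[0,0,0,0,0,0.001,0],[0,0,0,0,0,0,0]]]'
python3 -m handwheel '[[[0,0,0,0,0,0.001,0],[0,0,0,0,0,0.001,0],[0,0,0,0,0,0,0]]]'
python3 -m handwheel '[[[0,0,0,0,0,0.0007,0],[0,0,0,0,0,0,0]]]'
python3 -c "
from h import *
state()"
```

```text
t: 26.55
tcp_pos: [0.5536, -0.1976, 0.0209]
tool_rot: [0.695, 0.719, 0.0, 0.0]
force: [-3.7, 0.4, 4.5]
finger_gap: 0.202
gripper_force: 114.8
t: 26.92
tcp_pos: [0.5536, -0.1976, 0.0188]
tool_rot: [0.695, 0.719, 0.0, 0.0]
force: [-2.4, 1.5, 3.7]
finger_gap: 0.2
gripper_force: 114.8
t: 27.18
tcp_pos: [0.5536, -0.1976, 0.0182]
tool_rot: [0.695, 0.719, 0.0, 0.0]
force: [-2.7, 1.9, 4.9]
finger_gap: 0.196
gripper_force: 114.8
t 27.175 tcp [ 0.5536 -0.1976  0.0182] yaw of tool y 1.95 tilt z [ 0.0004 -0.0001] F [-2.7  1.9  4.9] T [ 0.14 -0.05  0.15] gap 0.196 grip 114.81370210647583 q [-0.53  0.72  1.66  0.    0.76 -0.57]
```

```bash
for i in 1 ; do python3 -m handwheel '[[[0,0,0,0,0,0.0005,0],[0,0,0,0,0,0,0]]]'; done
python3 -m handwheel '[[[0,0,0,0,0,0.0005,0],[0,0,0,0,0,0,0]]]'
python3 -c "
from h import *
state()"
```

```text
t: 27.42
tcp_pos: [0.5536, -0.1976, 0.018]
tool_rot: [0.695, 0.719, 0.0, 0.0]
force: [-3.3, 0.7, 6.6]
finger_gap: 0.206
gripper_force: 115.0
t: 27.68
tcp_pos: [0.5536, -0.1976, 0.018]
tool_rot: [0.695, 0.719, 0.0, 0.0]
force: [-4.5, 0.8, 9.9]
finger_gap: 0.203
gripper_force: 115.4
t 27.675 tcp [ 0.5536 -0.1976  0.018 ] yaw of tool y 1.96 tilt z [ 0.0005 -0.0003] F [-4.5  0.8  9.9] T [0.19 0.21 0.06] gap 0.203 grip 115.42072534561157 q [-0.53  0.72  1.66 -0.    0.76 -0.57]
```

```bash
python3 -m handwheel '[[[0,0,0,0,0,0.0005,0],[0,0,0,0,0,0.0005,0],[0,0,0,0,0,0,0]]]'
cat >> h.py <<'E'
def bush(f=False):
    R=[]
    for n,(u,v) in(("top",proj("top",[.654,-.193,.05])),("side",proj("side",[.654,-.193,.05]))):
        im=np.ascontiguousarray(snapshot(n)[:,:,::-1]);h=cv2.cvtColor(im,cv2.COLOR_BGR2HSV)
        m=cv2.inRange(h,(15,130,60),(30,255,255));k=np.zeros_like(m);k[int(v)-20:int(v)+20,int(u)-20:int(u)+20]=255
        y,x=np.nonzero(m&k);R.append((x.min(),x.max(),y.min(),y.max(),round(x.mean(),1),round(y.mean(),1),len(x)))
        cv2.imwrite(f"pics/b_{n}.png",im)
    return R
E
python3 - <<'E'
from h import *
state()
print(bush())
# predicted bush ring extents when home
th=np.linspace(0,2*np.pi,60)
for zz in(.056,.060):
  for n in("top","side"):
    P=[proj(n,[.654+.015*np.cos(t),-.193+.015*np.sin(t),z]) for t in th for z in(zz,zz-.018)];P=np.array(P)
    print(zz,n,P.min(0),P.max(0))
E
```

```text
t: 28.05
tcp_pos: [0.5536, -0.1976, 0.0179]
tool_rot: [0.695, 0.719, 0.0, 0.0]
force: [-3.7, 2.1, 15.1]
finger_gap: 0.203
gripper_force: 116.2
t 28.05 tcp [ 0.5536 -0.1976  0.0179] yaw of tool y 1.97 tilt z [ 0.0008 -0.0005] F [-3.7  2.1 15.1] T [0.35 0.45 0.1 ] gap 0.203 grip 116.22448682785034 q [-0.53  0.72  1.66 -0.    0.76 -0.57]
[(np.int64(364), np.int64(374), np.int64(167), np.int64(177), np.float64(366.6), np.float64(173.2), 25), (np.int64(256), np.int64(266), np.int64(151), np.int64(160), np.float64(261.2), np.float64(156.7), 72)]
0.056 top [361.14520717 163.82748744] [377.80183929 180.29636921]
0.056 side [254.29521896 148.91520047] [267.51393379 162.75526407]
0.06 top [361.44008357 163.47173009] [378.16544602 180.00775472]
0.06 side [254.22292393 147.46603704] [267.4750328  161.32599816]
```

The grip end rests on the bar with TCP z fixed and force rising. I'm now pitching slightly to seat the rod end as well.

```bash
python3 -m handwheel '[[[0.4,0,0,0,0,-0.0003,0],[0,0,0,0,0,0,0]]]'
python3 -c "
from h import *
state();print(bush())"
python3 -m handwheel '[[[0.4,0,0,0,0,0,0],[0,0,0,0,0,0,0]]]'
python3 -c "
from h import *
state();print(bush())"
```

```text
t: 28.4
tcp_pos: [0.5536, -0.1976, 0.0179]
tool_rot: [0.695, 0.719, -0.003, -0.002]
force: [-5.1, 1.5, 13.5]
finger_gap: 0.203
gripper_force: 116.0
t 28.4 tcp [ 0.5536 -0.1976  0.0179] yaw of tool y 1.97 tilt z [-0.0065 -0.0007] F [-5.1  1.5 13.5] T [0.3  0.36 0.08] gap 0.203 grip 115.9533941745758 q [-0.53  0.72  1.65 -0.01  0.77 -0.56]
[(np.int64(364), np.int64(369), np.int64(167), np.int64(177), np.float64(365.8), np.float64(172.6), 20), (np.int64(256), np.int64(266), np.int64(151), np.int64(160), np.float64(261.2), np.float64(156.7), 69)]
t: 28.75
tcp_pos: [0.5534, -0.1977, 0.018]
tool_rot: [0.695, 0.719, -0.005, -0.005]
force: [-4.9, 1.4, 13.2]
finger_gap: 0.202
gripper_force: 116.0
t 28.75 tcp [ 0.5534 -0.1977  0.018 ] yaw of tool y 1.97 tilt z [-0.0137 -0.001 ] F [-4.9  1.4 13.2] T [0.27 0.31 0.14] gap 0.202 grip 115.9896373868105 q [-0.53  0.73  1.64 -0.01  0.78 -0.56]
[(np.int64(364), np.int64(373), np.int64(167), np.int64(177), np.float64(366.4), np.float64(173.3), 22), (np.int64(256), np.int64(266), np.int64(151), np.int64(160), np.float64(261.2), np.float64(157.0), 66)]
```

```bash
python3 -m handwheel '[[[0.5,0,0,0,0,0,0],[0,0,0,0,0,0,0]]]'
python3 -c "
from h import *
state();print(bush()[1])"
python3 -m handwheel '[[[0.5,0,0,0,0,0,0],[0,0,0,0,0,0,0]]]'
python3 -c "
from h import *
state();print(bush()[1])"
```

```text
t: 29.1
tcp_pos: [0.5532, -0.1977, 0.018]
tool_rot: [0.695, 0.719, -0.008, -0.008]
force: [-7.4, 0.8, 14.6]
finger_gap: 0.202
gripper_force: 116.1
t 29.1 tcp [ 0.5532 -0.1977  0.018 ] yaw of tool y 1.96 tilt z [-0.0226 -0.0012] F [-7.4  0.8 14.6] T [0.24 0.08 0.04] gap 0.202 grip 116.06569024734199 q [-0.53  0.73  1.64 -0.02  0.79 -0.55]
(np.int64(256), np.int64(266), np.int64(151), np.int64(160), np.float64(261.0), np.float64(156.8), 70)
t: 29.45
tcp_pos: [0.5529, -0.1978, 0.0182]
tool_rot: [0.695, 0.719, -0.012, -0.011]
force: [-8.0, 1.3, 15.1]
finger_gap: 0.203
gripper_force: 116.4
t 29.45 tcp [ 0.5529 -0.1978  0.0182] yaw of tool y 1.97 tilt z [-0.0317 -0.0016] F [-8.   1.3 15.1] T [0.23 0.07 0.12] gap 0.203 grip 116.38209440745413 q [-0.52  0.73  1.63 -0.02  0.81 -0.54]
(np.int64(256), np.int64(266), np.int64(151), np.int64(161), np.float64(261.1), np.float64(157.1), 67)
```

Next, the plate's tilt from its near lower edge (white to blue) in the saved side image, compared with the predicted level edge.

```bash
cat >> h.py <<'E'
def edge(fn="pics/b_side.png"):
    im=cv2.GaussianBlur(cv2.imread(fn),(3,3),0).astype(float);sat=im[:,:,0]-im[:,:,2]  # blue-red
    a=np.radians(1.95);ex=np.array([np.cos(a),np.sin(a),0]);ey=np.array([-np.sin(a),np.cos(a),0])
    B=np.array([.6542,-.1932,0]);L=[]
    for s in np.linspace(.015,-.115,27):
        u,v=proj("side",B+s*ex+.03*ey+[0,0,.026]);v1=proj("side",B+s*ex+.03*ey+[0,0,.027])[1]
        ui=int(round(u));r=np.arange(int(v)-5,int(v)+6);g=np.diff(sat[r,ui])
        if g.max()<8: continue
        k=g.argmax();w=slice(max(k-1,0),k+2);vv=(np.clip(g[w],0,None)*(r[:-1][w]+.5)).sum()/np.clip(g[w],0,None).sum()
        L.append((s,(v+ (ui-u)*0-vv)/(v-v1)+26))
    L=np.array(L);p=np.polyfit(L[:,0],L[:,1],1)
    for _ in range(3):
        r=abs(np.polyval(p,L[:,0])-L[:,1]);L=L[r<2.5*np.median(r)+.3];p=np.polyfit(L[:,0],L[:,1],1)
    print("underside mm: at hole",round(p[1],2),"at grip",round(np.polyval(p,-.1),2),"tilt mrad",round(p[0],1),"n",len(L))
    return L
E
python3 -c "
from h import *
print(edge().round(3).tolist())"
```

```text
underside mm: at hole 25.8 at grip 27.23 tilt mrad -14.3 n 17
[[0.015, 25.832], [0.01, 25.206], [-0.015, 24.886], [-0.02, 26.043], [-0.025, 26.394], [-0.03, 26.812], [-0.035, 27.062], [-0.04, 25.915], [-0.045, 26.126], [-0.05, 26.422], [-0.055, 26.532], [-0.06, 26.768], [-0.065, 27.243], [-0.07, 27.494], [-0.075, 27.208], [-0.11, 26.626], [-0.115, 27.212]]
```

```bash
python3 -m handwheel '[[[-0.5,0,0,0,0,0,0],[-0.5,0,0,0,0,-0.0005,0],[0,0,0,0,0,0,0]]]'
python3 -m handwheel '[[[0,0,0,0,0,0,0.25],[0,0,0,0,0,0,0.35],[0,0,0,0,0,0,0.6],[0,0,0,0,0,0,1],[0,0,0,0,0,0,1],[0,0,0,0,0,0,1],[0,0,0,0,0,0,1]]]'
python3 -m handwheel '[[[0,0,0,0,0,-0.01,1],[0,0,0,0,0,-0.02,1],[0,0,0,0,0,-0.02,1],[0,0,0,0,0,-0.02,1],[0,0,0,0,0,-0.02,1],[0,0,0,0,0,0,1],[0,0,0,0,0,0,1]]]'
python3 -c "
from h import *
state();print(bush());edge()
im=cv2.imread('pics/b_side.png');h=cv2.cvtColor(im,cv2.COLOR_BGR2HSV);m=cv2.inRange(h,(45,60,30),(95,255,255));m[:, :260]=0;m[:130]=0;m[200:]=0;m[:,340:]=0
y,x=np.nonzero(m);print('green px',len(x),x.mean() if len(x) else 0,y.mean() if len(x) else 0)"
```

```text
t: 29.92
tcp_pos: [0.5535, -0.1977, 0.018]
tool_rot: [0.695, 0.719, -0.005, -0.004]
force: [-3.9, 0.9, 9.9]
finger_gap: 0.202
gripper_force: 115.5
t: 30.8
tcp_pos: [0.5534, -0.1976, 0.017]
tool_rot: [0.695, 0.719, -0.005, -0.005]
force: [-1.0, 0.5, -0.0]
finger_gap: 1.001
gripper_force: 0.0
t: 31.68
tcp_pos: [0.5542, -0.1973, 0.1068]
tool_rot: [0.695, 0.719, -0.005, -0.005]
force: [0.0, 0.6, -0.3]
finger_gap: 0.996
gripper_force: 0.0
t 31.675 tcp [ 0.5542 -0.1973  0.1068] yaw of tool y 1.96 tilt z [-0.0144 -0.0002] F [ 0.   0.6 -0.3] T [ 0.07 -0.03 -0.03] gap 0.996 grip 0.0 q [-0.53  0.59  1.59 -0.01  0.97 -0.56]
[(np.int64(364), np.int64(373), np.int64(167), np.int64(177), np.float64(366.2), np.float64(173.0), 27), (np.int64(256), np.int64(266), np.int64(151), np.int64(160), np.float64(260.8), np.float64(156.8), 69)]
underside mm: at hole 25.7 at grip 27.08 tilt mrad -13.8 n 16
green px 75 298.46666666666664 176.93333333333334
```

The readings point to the plate being home. At the end of the pitch the rod-end reaction was about 17 N, above the collar's 8 N slide, so the collar is on its stop. The image puts the underside at about 26 mm, to roughly 1.5 mm. I'll raise clear, check the bar and that nothing moves, then hand in.

```bash
python3 -m handwheel '[[[0,0,0,0,0,-0.02,1],[0,0,0,0,0,-0.03,1],[0,0,0,0,0,-0.01,1],[0,0,0,0,0,0,1],[0,0,0,0,0,0,1],[0,0,0,0,0,0,1]]]'
python3 - <<'E'
from h import *
a=np.radians(1.95);ex=np.array([np.cos(a),np.sin(a),0]);ey=np.array([-np.sin(a),np.cos(a),0])
W=np.array([.6009,-.195,0])-.04*ex
print("bar end pred side",proj("side",W+.036*ey+[0,0,.020]))
im=snapshot("side");cv2.imwrite("pics/b_side.png",im[:,:,::-1]);edge()
h=cv2.cvtColor(im,cv2.COLOR_RGB2HSV);m=cv2.inRange(h,(45,60,30),(95,255,255));k=np.zeros_like(m);k[160:195,280:320]=255
y,x=np.nonzero(m&k);print(len(x),x.mean(),y.mean())
s0=cv2.imread("pics/side0.png")[190:245,200:240].astype(int);print("sanding diff",abs(im[190:245,200:240,::-1].astype(int)-s0).mean())
E
```

```text
t: 32.52
tcp_pos: [0.5547, -0.1971, 0.1658]
tool_rot: [0.695, 0.719, -0.005, -0.006]
force: [-0.6, 0.0, 0.3]
finger_gap: 1.002
gripper_force: 0.0
bar end pred side [298.88620826 177.83285974]
underside mm: at hole 25.9 at grip 27.14 tilt mrad -12.4 n 16
76 298.4342105263158 176.89473684210526
sanding diff 1.74
```

The bar's end is where predicted, within 1 px. The sanding block hasn't moved and the plate is at rest.

```bash
python3 -c "
from station import *
print(sign_off())"
```

```text
the job is handed in; nothing more can be done
None
```

The job is handed in after about 33 s of the 70 s, but the sign-off returned no verdict: the plate is released over the rod, apparently fully home on collar and bar (26 mm at the hole, image good to about 1.5 mm), with the bar in its nest and the sanding block unmoved.

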